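Stack the pivot parts of the drawing lamp

TASK

The drawing lamp's arm is off for servicing; rebuild the pivot on its white foot. Thread the three loose metal parts onto the foot's upright post in this order: first the plain straight spacer tube, then the flat washer on top of it, then the flanged bushing with its wide flange downwards. Each must sit flat on what is below it, and all three be left at rest on the post.

Things in the scene. Friction and masses are not known exactly. Their poses are not given: they have to be found in the camera images.
- deck (a point): Centre of the flat top of the lamp foot, at the root of its post. The foot is a white round disc, 120 mm across and 16 mm high, fixed to the table (it cannot be moved), so this point is 16 mm above the table. From it rises the fixed upright steel post: 18 mm in diameter up to 58 mm above this point, then tapering to 8 mm across at its top, 72 mm above this point. Axis z is up.
- spacer: Spacer: plain straight aluminium tube lying on the table with its bore upright, outside 44 mm, bore 28 mm, 30 mm high. Origin: centre of its underside, z along the bore, up.
- washer: Washer: flat aluminium ring lying on the table, outside 62 mm, bore 28 mm, 8 mm thick. Origin: centre of its underside, z along the bore, up.
- bushing: Flanged bushing: aluminium, standing on its flange on the table. The flange is 54 mm across and 7 mm thick, above it the narrower neck is 40 mm across; 24 mm high in all, bore 28 mm right through. Origin: centre of the flange's underside, z along the bore, up (flange down, neck up).
Things that resemble listed ones, but are neither listed nor needed, are in the scene too. Leave any blue or brown look-alike of the part that bears deck alone.

How it is judged:
On the way, in this order (a step that is already met when the one before it is completed fails the run):
1. the spacer sits on the foot around the post (horizontal distance between spacer and deck below 0.01 m and z of spacer in the frame of deck between -0.004 and 0.004 m and angle between spacer's own z axis and vertical below 0.17 rad), for 0.2 s.
2. the washer lies on the spacer, around the post (all of step 1 and horizontal distance between washer and deck below 0.01 m and z of washer in the frame of deck between 0.026 and 0.034 m and angle between washer's own z axis and vertical below 0.17 rad), for 0.2 s.
3. the bushing stands flange down on the washer, around the post (all of step 2 and horizontal distance between bushing and deck below 0.01 m and z of bushing in the frame of deck between 0.034 and 0.042 m and angle between bushing's own z axis and vertical below 0.17 rad), for 0.2 s.
At the end, for the whole second after the job is handed in: Spacer on the foot, washer on it, bushing flange down on top, all around the post and at rest: each origin within 10 mm of the post's axis, within 4 mm of its seated height (0, 30, 38 mm above the foot's top) and its z axis within 0.17 rad of straight up (all of step 3 and linear speed of each of spacer, washer, bushing below 0.02 m/s); the robot touches nothing.
It also fails if it takes over 66 s, if anything falls off the work surface, if the arm or the gripper's body presses on something with over 40 N, if the wrist force passes 120 N, or if a joint passes its speed limit or range.

ROBOT

A 7-joint arm with a two-finger parallel gripper is mounted at the origin on the work surface. World frame = base frame: x ahead of the robot, y to its left, z up, the work surface at z = 0. Lengths are in m, angles in rad, forces in N, time in s.
With the tool pointing down it reaches from about 0.425 to 0.875 m from the base axis. Payload 4.7 kg.
Tool frame: the origin (TCP) lies midway between the tips of the shut fingers; the grasp point (between the pads) lies ctrl.grasp_offset behind it (ctrl.grasp_offset is the distance from the TCP to the grasp point, in m); z points along the fingers, y is the line along which they close (so a half turn about z gives the same grasp; the last joint's range is limited). The gripper opens to 87 mm and grips with 3 to 60 N. Pads are 19 mm wide; open, the fingers measure 117 mm over their backs; the gripper's body (75 mm by 190 mm) begins 51 mm behind the grasp point.
Start: joints at [1.182, 0.321, -0.07, 1.45, 0.023, 1.371, -0.057], TCP at [0.255, -0.598, 0.223] pointing down, gripper open.
Joint ranges: [-2.86, 2.86], [-0.3, 2.09], [-1.38, 1.24], [0.06, 2.45], [-1.56, 4.7], [0.09, 2.05], [-2.69, 2.69]. Speed limits (rad/s): [2.57, 2.57, 3.14, 3.14, 3.14, 3.14, 3.14].

INTERFACE

Orientations are given as a rotation vector (axis times angle).
In Python, from bench import ctrl gives the robot as it stands. The module is installed in compiled form; this text tells all that it offers.
- The arm moves only by the tool jog_arm, never from a script. Its argument "moves" is one flat list of numbers, 7 for each row, row after row: the shift along the tool's x, y, z in units of 30 cm (1.0 is 30 cm), then the turn, a rotation vector about the tool's x, y, z in units of 60 degrees (1.0 is 60 degrees), then the gripper's target within -1 to 1 (fully open at 1, half-way at 0, shut at -1). In form: [x, y, z, wx, wy, wz, fingers, x, y, z, wx, wy, wz, fingers, ...]. A call has exactly 8 rows; each row is the pose to reach, as a shift and turn from the pose commanded when the call began, along the tool's axes at that moment; what a row does not reach only later rows make up. A row lasts 1/8 s, in which the tool goes at most 62.5 mm and 10.7 degrees, less where a joint would pass 70% of its speed; a pose out of reach is approached as far as the arm can. A call with a number of a shift or a turn outside -1 to 1 is refused whole. A call with a gripper value outside its range is refused whole. The fingers move at their own pace and stop on an object; "newtons" is the grip in N (left out, the last holds). Time passes only in rows, so rows that repeat a pose let the fingers close, or fill a call up. It gives the time, the measured TCP pose, the force, the opening and the grip force at its end, in the units of the state.
- ctrl.get_state(): the state, without advancing time (a new reading comes with each control period).
- ctrl.get_image(name): name is "scene" or "top" or "wrist"; returns a dict with "pixels" (480x640x3 uint8, red, green, blue), "fx", "fy", "cx", "cy" (pixels), "xyz" and "rotation" of the camera in the world; the wrist camera has in their place "tool_from_camera" (4x4, takes a point from camera to tool coordinates, whose origin is the TCP and whose axes are the flange's). Camera axes: x right, y up, looking along -z (the intrinsics and any distortion apply to the point x, -y, -z); pixel columns grow to the right and rows downward; lengths in m; the calibration is good to about 2 mm. The wrist camera is an equidistant fisheye: a pixel r from the principal point sees the ray r / f radians off the axis. A picture is of the moment at which its call begins: read the wrist's pose just before it. There is no depth.
- ctrl.close_job(): hands the job in; it is judged then, once.
The state is a dict: "time": time; "joint_positions": joint angles; "qd": joint speeds; "joint_torque": joint torques, N m; "position": TCP position; "tool_rot": TCP orientation; "ft_force": force on the tool from outside, world axes, zero at the start; "torque": the same for the moment, N m; "grip_width": opening from 0.0 (shut) to 1.0 (fully open); "grip_force": force on a finger pad.
Only numpy, scipy, OpenCV 4.12 (cv2) and the standard library are available. Lean on these libraries where they do the work, as an engineer would, in place of code of your own. Each camera call takes 0.05 s, during which the arm holds its last target. There are 200 camera calls.

## Working session

There is one attempt and no reset: what is moved stays moved. The work goes in short steps, Python scripts to look and compute and a tool call to move; the robot and the scene stay as the last step left them, time stands still between calls to the robot, and variables do not carry over. Pictures are saved under pics/ and viewed, at most 10 in all, crops included, and the job is handed in when it is done.

Besides the shell and the picture viewer there is one more tool, called by a JSON object that holds its "method" and its "body". jog_arm: Moves the arm, as the interface text tells. Its arguments: {"type":"object","properties":{"moves":{"type":"array"},"newtons":{"type":"number"}},"required":["moves"]}

```bash
mkdir -p pics; python3 - <<'E'
from bench import ctrl
import cv2
s=ctrl.get_state();print(s, ctrl.grasp_offset)
for n in("top","scene"):
    i=ctrl.get_image(n);cv2.imwrite(f"pics/{n}0.png",i["pixels"][:,:,::-1]);print(n,{k:v for k,v in i.items() if k!="pixels"})
E
```

```text
{'time': 0.0, 'joint_positions': array([ 1.18211657,  0.3218103 , -0.07011492,  1.45170017,  0.0225999 ,
        1.3707735 , -0.05689001]), 'qd': array([ 7.01190282e-04,  1.29470427e-03,  5.67798578e-04,  2.55529664e-04,
        1.39702349e-05, -9.37283296e-04, -1.54639217e-03]), 'joint_torque': array([-2.96711187e-05, -4.91296363e+01, -4.03870884e-01, -3.12527168e+01,
       -6.38241973e-02,  4.37527313e-02,  1.89922807e-04]), 'position': array([ 0.25453776, -0.59748241,  0.22145735]), 'tool_rot': array([-3.07626942e+00, -6.28155010e-01,  7.34169223e-04]), 'ft_force': array([0.35083766, 1.25039234, 0.54776858]), 'torque': array([0.02293432, 0.03889382, 0.01163419]), 'grip_force': 0.0, 'grip_width': 1.000096980279398} 0.0187
top {'fx': 525.8038126251324, 'fy': 525.8038126251324, 'cx': 319.78267333775113, 'cy': 232.88482087571205, 'xyz': array([ 0.35042019, -0.01830602,  0.91717323]), 'rotation': array([ 0.10522221, -0.10414672, -1.57000974])}
scene {'fx': 572.8380372277504, 'fy': 572.8380372277504, 'cx': 312.81359289678016, 'cy': 241.27340255686065, 'xyz': array([ 1.15949968, -0.14493947,  0.8198963 ]), 'rotation': array([0.63913166, 0.51568617, 1.324076  ])}
```

View pics/top0.png

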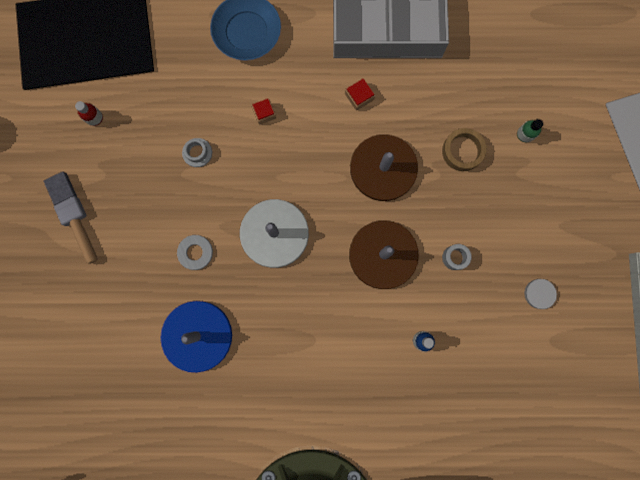

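View pics/scene0.png

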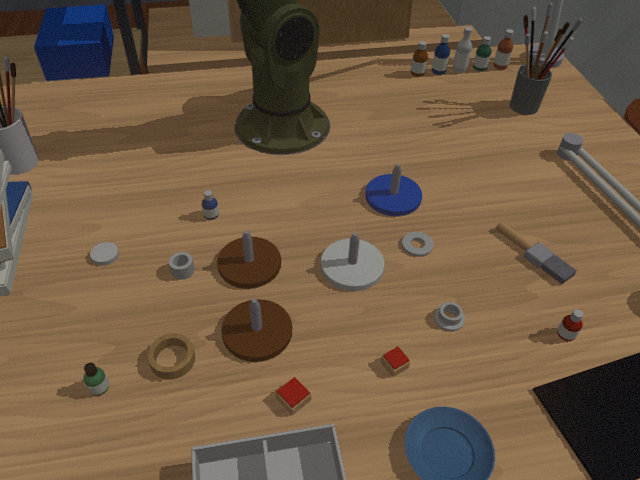

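Top view: the white foot is at (274,233). Metal-looking parts are a plain tube at (457,257), a flat ring with a hole at (195,252) and a flanged ring at (197,152). The look-alikes are a brown tape ring (465,150), a solid white lid (541,293), and brown and blue feet. I'll confirm in one crop and compute positions.

```bash
cat > h.py <<'E'
import numpy as np, cv2
from bench import ctrl
from scipy.spatial.transform import Rotation as R
def ray(i,u,v):
    d=np.array([(u-i["cx"])/i["fx"],-(v-i["cy"])/i["fy"],-1.]);return R.from_rotvec(i["rotation"]).as_matrix()@d
def at(i,u,v,z):
    d=ray(i,u,v);return i["xyz"]+d*(z-i["xyz"][2])/d[2]
def proj(i,p):
    c=R.from_rotvec(i["rotation"]).as_matrix().T@(np.array(p)-i["xyz"]);return i["cx"]-i["fx"]*c[0]/c[2],i["cy"]+i["fy"]*c[1]/c[2]
def wpose(s=None):
    s=s or ctrl.get_state();T=np.eye(4);T[:3,:3]=R.from_rotvec(s["tool_rot"]).as_matrix();T[:3,3]=s["position"];return T
def wat(T,i,u,v,z):
    x,y=u-i["cx"],v-i["cy"];r=np.hypot(x/i["fx"],y/i["fy"]);a=np.arctan2(y,x)
    d=np.array([np.sin(r)*np.cos(a),-np.sin(r)*np.sin(a),-np.cos(r)])
    M=T@i["tool_from_camera"];d=M[:3,:3]@d;return M[:3,3]+d*(z-M[2,3])/d[2]
def wproj(T,i,p):
    c=(np.linalg.inv(T@i["tool_from_camera"])@np.append(p,1))[:3];x,y,z=c[0],-c[1],-c[2]
    n=np.hypot(x,y);r=np.arctan2(n,z);return i["cx"]+i["fx"]*r*x/n,i["cy"]+i["fy"]*r*y/n
def togo(target,yaw_y=None):
    """tool-frame shift in move units to a world point; optional wz units so that tool y lies along heading yaw_y"""
    T=wpose();print("shift units",np.round(T[:3,:3].T@(np.array(target)-T[:3,3])/0.3,3),"tcp",np.round(T[:3,3],4),"rot",np.round(R.from_matrix(T[:3,:3]).as_rotvec(),3))
    if yaw_y is not None:
        c=T[:3,:3].T@np.array([np.cos(yaw_y),np.sin(yaw_y),0]);a=np.arctan2(-c[0],c[1])
        a=(a+np.pi/2)%np.pi-np.pi/2;print("wz units",round(a/(np.pi/3),3))
def ring(img,u,v,z,r,n=72):
    return
E
python3 - <<'E'
from h import *
t=ctrl.get_image("top");s=ctrl.get_image("scene")
top={"spacer":(458,257,.03),"washer":(195,252.5,.008),"bush":(197,152,.024),"foot":(274,233,.016),"brown1":(384,254,.016),"brown2":(384,167,.016),"blue":(196,336,.016)}
S={"spacer":(181,262,.03),"washer":(417.5,243,.008),"bush":(451,311,.024),"foot":(353,264,.016)}
ti=t["pixels"][:,:,::-1].copy();big=[]
for k,(u,v,z) in top.items():
    p=at(t,u,v,z);print(k,p.round(3),"r",round(np.hypot(*p[:2]),3),"scene" ,at(s,*S[k]).round(3) if k in S else "")
for u,v,_ in [top[k] for k in("spacer","washer","bush","foot")]:
    big.append(cv2.resize(ti[int(v)-37:int(v)+38,int(u)-50:int(u)+50],(400,300),interpolation=2))
cv2.imwrite("pics/crop.png",np.vstack([np.hstack(big[:2]),np.hstack(big[2:])]))
E
```

```text
spacer [ 0.428 -0.252  0.03 ] r 0.496 scene [ 0.436 -0.248  0.03 ]
washer [0.438 0.199 0.008] r 0.481 scene [0.443 0.204 0.008]
bush [0.613 0.197 0.024] r 0.644 scene [0.622 0.206 0.024]
foot [0.471 0.061 0.016] r 0.475 scene [0.482 0.065 0.016]
brown1 [ 0.434 -0.128  0.016] r 0.453 scene 
brown2 [ 0.588 -0.131  0.016] r 0.602 scene 
blue [0.296 0.191 0.016] r 0.353 scene
```

View pics/crop.png

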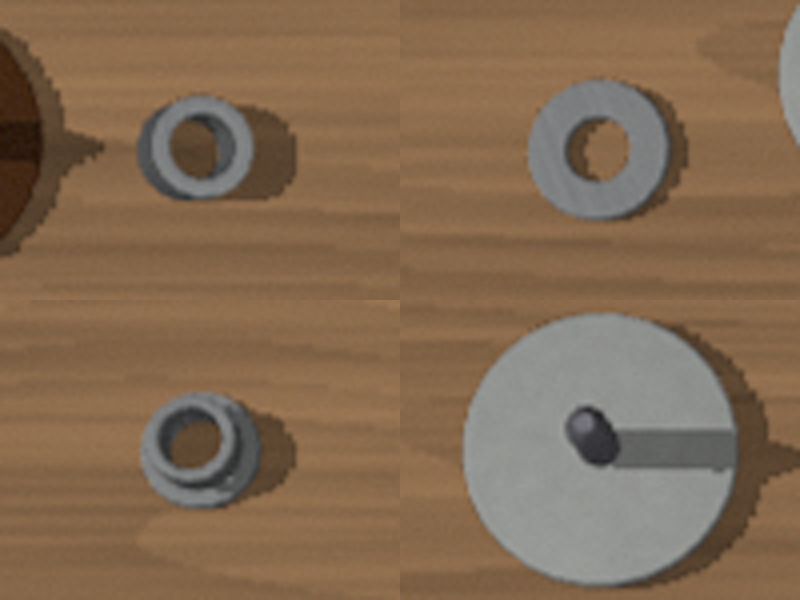

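The crop confirms them: plain tube (spacer), flat ring (washer), flanged ring (bushing, flange down) and the white foot. Next I'll go above the spacer with the fingers closing along world x, which keeps the body clear of the brown post.

```bash
python3 -c "
from h import *
togo([.43,-.25,.18],0)"
```

```text
shift units [ 0.992 -0.837  0.141] tcp [ 0.2546 -0.5977  0.2219] rot [-3.077 -0.628  0.   ]
wz units -1.115
```

{"method": "jog_arm", "body": {"moves": [0.15,-0.13,0,0,0,-0.15,1,0.3,-0.25,0.02,0,0,-0.3,1,0.45,-0.38,0.05,0,0,-0.45,1,0.6,-0.5,0.08,0,0,-0.6,1,0.75,-0.63,0.1,0,0,-0.75,1,0.9,-0.76,0.13,0,0,-0.9,1,0.99,-0.84,0.14,0,0,-1,1,0.99,-0.84,0.14,0,0,-1,1]}}

```text
time: 1.2
position: [0.4305, -0.2473, 0.1806]
tool_rot: [2.346, 2.09, 0.0]
ft_force: [-0.1, -1.0, -0.5]
grip_width: 1.0
grip_force: 0.0
```

```bash
python3 - <<'E'
from h import *
T=wpose();i=ctrl.get_image("wrist");cv2.imwrite("pics/w1.png",i["pixels"][:,:,::-1])
print(i["tool_from_camera"].round(3),i["fx"],i["cx"],i["cy"])
print(wproj(T,i,[.43,-.252,.03]));togo([.43,-.25,.18],0)
E
```

```text
[[ 0.001  0.96   0.279  0.076]
 [ 1.    -0.    -0.001 -0.   ]
 [-0.     0.279 -0.96  -0.161]
 [ 0.     0.     0.     1.   ]] 371.64829954431775 309.7838247682683 241.66792199073703
(np.float64(310.21096674879567), np.float64(231.09543962420935))
shift units [-0.001  0.002  0.002] tcp [ 0.4295 -0.2497  0.1807] rot [ 2.350e+00  2.084e+00 -1.000e-03]
wz units -0.114
```

View pics/w1.png

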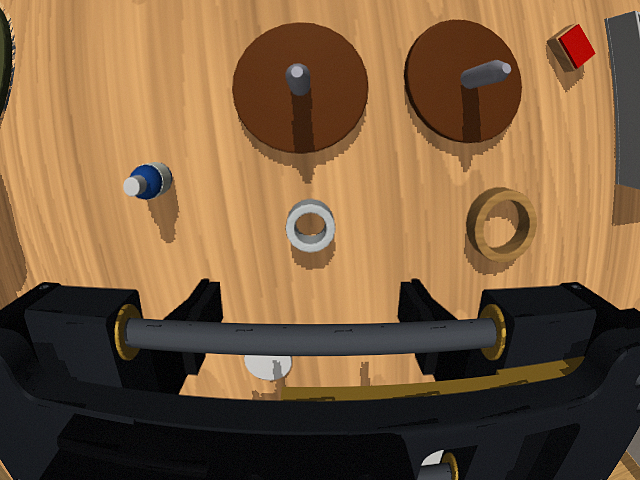

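The spacer is at (310,226), close to the predicted (310,231); the brown feet are well clear. I'll fit its silhouette for an accurate centre.

```bash
cat >> h.py <<'E'
from scipy.optimize import minimize
TH=np.linspace(0,2*np.pi,40)
def fit(T,i,xy,levels,thr=60,z0=0,out=None):
    """levels: (z,radius) circles bounding the solid; matches hull of projected circles to grey-pixel mask"""
    P=i["pixels"].astype(int);m=((P.max(2)-P.min(2))<0.2*P.max(2)).astype(np.uint8)&(P.max(2)>thr).astype(np.uint8)
    c=np.array(wproj(T,i,[*xy,z0+.01]));h=np.zeros_like(m)
    def hull(q):
        pts=[wproj(T,i,[q[0]+r*np.cos(t),q[1]+r*np.sin(t),z0+z]) for z,r in levels for t in TH]
        return cv2.convexHull(np.float32(pts))
    n,lab,st,ce=cv2.connectedComponentsWithStats(m)
    k=min((k for k in range(1,n) if st[k,4]>200),key=lambda k:np.hypot(*(ce[k]-c)))
    cn=cv2.findContours((lab==k).astype(np.uint8),0,2)[0];cn=max(cn,key=len);g=np.zeros_like(m);cv2.drawContours(g,[cn],-1,1,-1)
    def cost(q):
        f=np.zeros_like(m);cv2.fillConvexPoly(f,np.int32(np.round(hull(q)*16)),1,cv2.LINE_AA,4);return (f^g).sum()/g.sum()
    b=minimize(cost,xy,method="Nelder-Mead",options=dict(initial_simplex=[np.array(xy),np.array(xy)+[.01,0],np.array(xy)+[0,.01]],xatol=2e-4,fatol=1e-4))
    print("fit",b.x.round(4),"mismatch",round(b.fun,3),"blob",ce[k].round(0),st[k,4]);return b.x
E
python3 - <<'E'
from h import *
T=wpose();i=ctrl.get_image("wrist")
x=fit(T,i,(.43,-.252),[(0,.022),(.03,.022)])
togo([*x,.009],0)
E
```

```text
fit [ 0.4302 -0.2486] mismatch 0.093 blob [311. 223.] 1499
shift units [0.009 0.004 0.572] tcp [ 0.4289 -0.2511  0.1807] rot [ 2.353e+00  2.081e+00 -2.000e-03]
wz units -0.117
```

{"method": "jog_arm", "body": {"moves": [0.01,0.004,0.1,0,0,-0.11,1,0.01,0.004,0.2,0,0,-0.11,1,0.01,0.004,0.32,0,0,-0.11,1,0.01,0.004,0.44,0,0,-0.11,1,0.01,0.004,0.52,0,0,-0.11,1,0.01,0.004,0.57,0,0,-0.11,1,0.01,0.004,0.57,0,0,-0.11,1,0.01,0.004,0.57,0,0,-0.11,-0.5], "newtons": 15}}

```text
time: 2.3
position: [0.4314, -0.2479, 0.0105]
tool_rot: [2.227, 2.213, 0.0]
ft_force: [-0.5, 0.2, 0.0]
grip_width: 0.949
grip_force: 0.0
```

{"method": "jog_arm", "body": {"moves": [0,0,0,0,0,0,-1,0,0,0,0,0,0,-1,0,0,0,0,0,0,-1,0,0,0,0,0,0,-1,0,0,-0.02,0,0,0,-1,0,0,-0.15,0,0,0,-1,0,0,-0.3,0,0,0,-1,0,0,-0.45,0,0,0,-1], "newtons": 15}}

```text
time: 3.3
position: [0.4305, -0.2467, 0.1461]
tool_rot: [-2.227, -2.215, 0.0]
ft_force: [-0.1, -0.4, -0.6]
grip_width: 0.496
grip_force: 15.0
```

```bash
python3 - <<'E'
from h import *
print(ctrl.get_state()["grip_width"]*87)
togo([.47,.061,.16],0)
E
```

```text
43.181630653637406
shift units [ 1.026  0.126 -0.046] tcp [ 0.4305 -0.2467  0.1461] rot [-2.227 -2.215  0.   ]
wz units -0.005
```

{"method": "jog_arm", "body": {"moves": [0.1,0.01,-0.04,0,0,0,-1,0.25,0.03,-0.05,0,0,0,-1,0.4,0.06,-0.05,0,0,0,-1,0.55,0.08,-0.05,0,0,0,-1,0.7,0.11,-0.05,0,0,0,-1,0.8,0.13,-0.05,0,0,0,-1,0.8,0.13,-0.05,0,0,0,-1,0.8,0.13,-0.05,0,0,0,-1]}}

```text
time: 4.3
position: [0.4709, -0.008, 0.1595]
tool_rot: [2.228, 2.214, -0.001]
ft_force: [0.5, -0.8, 0.1]
grip_width: 0.493
grip_force: 15.0
```

```bash
python3 - <<'E'
from h import *
T=wpose();i=ctrl.get_image("wrist");p=i["pixels"][:,:,::-1].copy()
x=fit(T,i,(.475,.062),[(0.016,.06),(0,.06)],thr=110)
for z,r in((0.016,.06),(0.088,.004),(.074,.009)):
    for t in TH: cv2.circle(p,[int(round(a)) for a in wproj(T,i,[x[0]+r*np.cos(t),x[1]+r*np.sin(t),z])],1,(0,0,255),-1)
cv2.imwrite("pics/w2.png",p);togo([*x,.16],0)
E
```

```text
fit [0.4732 0.0649] mismatch 0.044 blob [312. 140.] 15687
shift units [ 0.245  0.006 -0.002] tcp [ 0.4709 -0.0085  0.1595] rot [ 2.229e+00  2.213e+00 -1.000e-03]
wz units -0.007
```

View pics/w2.png

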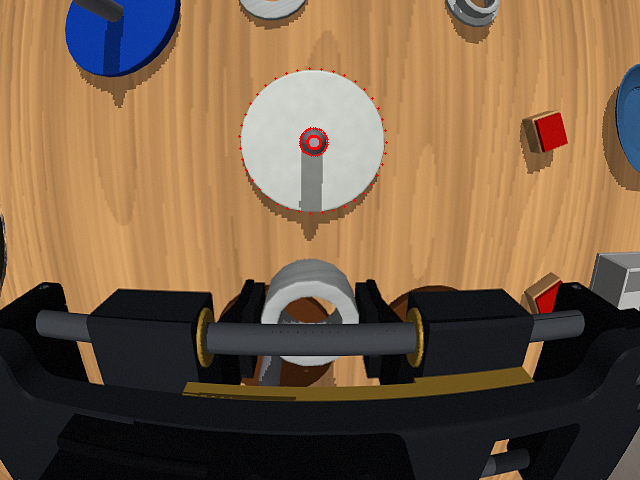

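Wrist view: the white foot is at (312,140), and the projected rim and post rings (red) match it. The spacer is held level at (310,310). Now I'll thread it on.

{"method": "jog_arm", "body": {"moves": [0.12,0.005,0,0,0,0,-1,0.22,0.007,0,0,0,0,-1,0.245,0.007,0,0,0,0,-1,0.245,0.007,0.05,0,0,0,-1,0.245,0.007,0.15,0,0,0,-1,0.245,0.007,0.28,0,0,0,-1,0.245,0.007,0.38,0,0,0,-1,0.245,0.007,0.43,0,0,0,-1]}}

```text
time: 5.35
position: [0.4719, 0.0643, 0.0279]
tool_rot: [-2.229, -2.211, 0.005]
ft_force: [0.3, 0.0, -0.4]
grip_width: 0.492
grip_force: 15.0
```

{"method": "jog_arm", "body": {"moves": [0,0,0,0,0,0,-1,0,0,0,0,0,0,-0.1,0,0,0,0,0,0,0.4,0,0,0,0,0,0,0.4,0,0,-0.1,0,0,0,0.5,0,0,-0.25,0,0,0,0.6,0,0,-0.4,0,0,0,1,0,0,-0.5,0,0,0,1]}}

```text
time: 6.35
position: [0.4745, 0.0666, 0.1833]
tool_rot: [2.225, 2.213, 0.003]
ft_force: [0.8, -0.1, -0.9]
grip_width: 0.935
grip_force: 0.0
```

```bash
python3 - <<'E'
from h import *
print(ctrl.get_state()["ft_force"])
togo([.44,.14,.18],0);togo([.44,.14,.18],0.8)
E
```

```text
[ 0.76035605 -0.11625018 -0.85252891]
shift units [ 0.244 -0.116  0.01 ] tcp [0.4745 0.0666 0.1833] rot [2.225 2.213 0.003]
wz units -0.005
shift units [ 0.244 -0.116  0.01 ] tcp [0.4745 0.0666 0.1833] rot [2.225 2.213 0.003]
wz units -0.769
```

{"method": "jog_arm", "body": {"moves": [0.1,-0.05,0,0,0,0,1,0.22,-0.1,0,0,0,0,1,0.3,-0.11,0,0,0,0,1,0.3,-0.11,0,0,0,0,1,0.3,-0.11,0,0,0,0,1,0.3,-0.11,0,0,0,0,1,0.3,-0.11,0,0,0,0,1,0.3,-0.11,0,0,0,0,1]}}

```text
time: 7.35
position: [0.4412, 0.1561, 0.1805]
tool_rot: [-2.229, -2.214, 0.0]
ft_force: [0.0, -0.3, 0.7]
grip_width: 1.0
grip_force: 0.0
```

```bash
python3 - <<'E'
from h import *
T=wpose();i=ctrl.get_image("wrist")
x=fit(T,i,(.44,.2),[(0.008,.031),(0,.031)])
togo([*x,.004],0)
E
```

```text
fit [0.4395 0.2035] mismatch 0.057 blob [308. 168.] 2828
shift units [ 0.158 -0.007  0.588] tcp [0.4412 0.1562 0.1805] rot [ 2.228  2.215 -0.   ]
wz units -0.006
```

{"method": "jog_arm", "body": {"moves": [0.1,-0.005,0.05,0,0,0,1,0.158,-0.007,0.15,0,0,0,1,0.158,-0.007,0.28,0,0,0,1,0.158,-0.007,0.42,0,0,0,1,0.158,-0.007,0.52,0,0,0,1,0.158,-0.007,0.57,0,0,0,1,0.158,-0.007,0.588,0,0,0,1,0.158,-0.007,0.588,0,0,0,1]}}

```text
time: 8.4
position: [0.4399, 0.2042, 0.0047]
tool_rot: [2.227, 2.215, 0.001]
ft_force: [-0.1, -0.9, -0.6]
grip_width: 0.997
grip_force: 0.0
```

{"method": "jog_arm", "body": {"moves": [0,0,0,0,0,0,0,0,0,0,0,0,0,-1,0,0,0,0,0,0,-1,0,0,0,0,0,0,-1,0,0,-0.02,0,0,0,-1,0,0,-0.15,0,0,0,-1,0,0,-0.3,0,0,0,-1,0,0,-0.5,0,0,0,-1], "newtons": 15}}

```text
time: 9.4
position: [0.4381, 0.2035, 0.1548]
tool_rot: [-2.226, -2.215, 0.003]
ft_force: [0.8, -0.7, -0.6]
grip_width: 0.698
grip_force: 15.0
```

```bash
python3 - <<'E'
from h import *
print(ctrl.get_state()["grip_width"]*87)
togo([.473,0.005,.16],0)
E
```

```text
60.73853460994165
shift units [-0.661  0.12  -0.017] tcp [0.4381 0.2035 0.1548] rot [-2.226 -2.215  0.003]
wz units -0.005
```

{"method": "jog_arm", "body": {"moves": [-0.1,0.02,-0.02,0,0,0,-1,-0.25,0.05,-0.02,0,0,0,-1,-0.4,0.08,-0.02,0,0,0,-1,-0.55,0.11,-0.02,0,0,0,-1,-0.66,0.12,-0.02,0,0,0,-1,-0.66,0.12,-0.02,0,0,0,-1,-0.66,0.12,-0.02,0,0,0,-1,-0.66,0.12,-0.02,0,0,0,-1]}}

```text
time: 10.4
position: [0.474, 0.0072, 0.1602]
tool_rot: [-2.225, -2.218, -0.0]
ft_force: [0.7, -0.3, -0.8]
grip_width: 0.694
grip_force: 15.0
```

```bash
python3 - <<'E'
from h import *
T=wpose();i=ctrl.get_image("wrist");p=i["pixels"][:,:,::-1].copy()
x=fit(T,i,(.473,.065),[(0.016,.06),(0,.06)],thr=110)
for z,r in((0.016,.06),(0.088,.004),(.046,.022)):
    for t in TH: cv2.circle(p,[int(round(a)) for a in wproj(T,i,[x[0]+r*np.cos(t),x[1]+r*np.sin(t),z])],0,(0,0,255),-1)
cv2.imwrite("pics/w3.png",p);togo([*x,.16],0)
E
```

```text
fit [0.4723 0.0639] mismatch 0.043 blob [308. 158.] 14759
shift units [ 0.189 -0.006  0.001] tcp [0.4741 0.0071 0.1602] rot [2.225 2.218 0.   ]
wz units -0.003
```

View pics/w3.png

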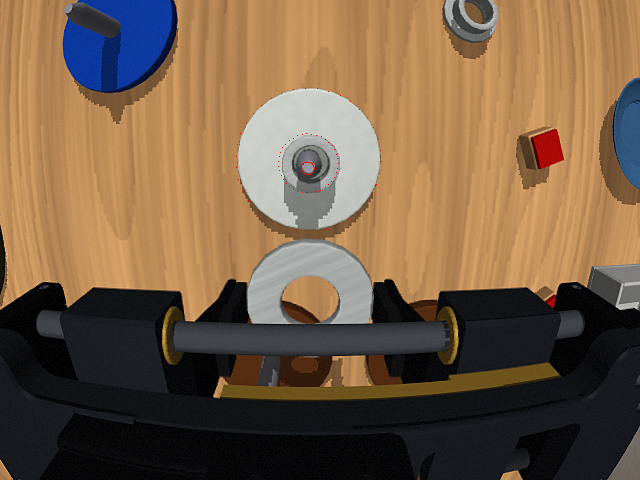

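The spacer sits flat on the foot around the post at (309,162), and its rim matches the prediction. The washer is held level at (310,290). Now I'll place it.

{"method": "jog_arm", "body": {"moves": [0.1,-0.005,0,0,0,0,-1,0.19,-0.005,0,0,0,0,-1,0.19,-0.005,0,0,0,0,-1,0.19,-0.005,0.06,0,0,0,-1,0.19,-0.005,0.16,0,0,0,-1,0.19,-0.005,0.26,0,0,0,-1,0.19,-0.005,0.33,0,0,0,-1,0.19,-0.005,0.355,0,0,0,-1]}}

```text
time: 11.45
position: [0.4713, 0.0617, 0.0513]
tool_rot: [-2.227, -2.212, 0.004]
ft_force: [1.1, -0.7, -1.7]
grip_width: 0.696
grip_force: 15.0
```

{"method": "jog_arm", "body": {"moves": [0,0,0,0,0,0,-1,0,0,0,0,0,0,0.5,0,0,0,0,0,0,1,0,0,0,0,0,0,1,0,0,-0.1,0,0,0,1,0,0,-0.25,0,0,0,1,0,0,-0.4,0,0,0,1,0,0,-0.43,0,0,0,1]}}

```text
time: 12.45
position: [0.4751, 0.0631, 0.186]
tool_rot: [2.224, 2.211, 0.006]
ft_force: [0.5, -0.6, -0.2]
grip_width: 1.003
grip_force: 0.0
```

```bash
python3 - <<'E'
from h import *
togo([.61,.145,.18],0)
E
```

```text
shift units [0.276 0.448 0.022] tcp [0.4751 0.0631 0.186 ] rot [2.224 2.211 0.006]
wz units -0.005
```

{"method": "jog_arm", "body": {"moves": [0.06,0.1,0,0,0,0,1,0.14,0.22,0,0,0,0,1,0.2,0.33,0.01,0,0,0,1,0.27,0.44,0.02,0,0,0,1,0.28,0.45,0.02,0,0,0,1,0.28,0.45,0.02,0,0,0,1,0.28,0.45,0.02,0,0,0,1,0.28,0.45,0.02,0,0,0,1]}}

```text
time: 13.45
position: [0.6081, 0.1451, 0.177]
tool_rot: [2.228, 2.213, -0.001]
ft_force: [-0.9, -0.3, 1.2]
grip_width: 1.003
grip_force: 0.0
```

```bash
python3 - <<'E'
from h import *
T=wpose();i=ctrl.get_image("wrist")
x=fit(T,i,(.617,.2),[(0.007,.027),(0,.027),(.024,.02)])
togo([*x,.010],0)
E
```

```text
fit [0.6191 0.2052] mismatch 0.065 blob [322. 155.] 1987
shift units [0.201 0.034 0.557] tcp [0.6083 0.1452 0.1771] rot [ 2.228  2.213 -0.   ]
wz units -0.006
```

{"method": "jog_arm", "body": {"moves": [0.1,0.03,0.03,0,0,0,1,0.2,0.034,0.1,0,0,0,1,0.2,0.034,0.25,0,0,0,1,0.2,0.034,0.4,0,0,0,1,0.2,0.034,0.5,0,0,0,1,0.2,0.034,0.54,0,0,0,1,0.2,0.034,0.552,0,0,0,1,0.2,0.034,0.552,0,0,0,1]}}

```text
time: 14.5
position: [0.6198, 0.2062, 0.0123]
tool_rot: [2.227, 2.214, 0.003]
ft_force: [1.0, 0.5, -0.2]
grip_width: 0.998
grip_force: 0.0
```

{"method": "jog_arm", "body": {"moves": [0,0,0,0,0,0,0,0,0,0,0,0,0,-1,0,0,0,0,0,0,-1,0,0,0,0,0,0,-1,0,0,-0.02,0,0,0,-1,0,0,-0.15,0,0,0,-1,0,0,-0.3,0,0,0,-1,0,0,-0.52,0,0,0,-1], "newtons": 15}}

```text
time: 15.5
position: [0.6181, 0.2053, 0.164]
tool_rot: [-2.227, -2.215, 0.004]
ft_force: [0.2, -0.4, 0.3]
grip_width: 0.171
grip_force: 0.0
```

```bash
python3 - <<'E'
from h import *
print(ctrl.get_state()["grip_width"]*87)
togo([.473,0.005,.17],0)
E
```

```text
14.910874546195002
shift units [-0.67  -0.48  -0.018] tcp [0.6181 0.2053 0.164 ] rot [-2.227 -2.215  0.004]
wz units -0.005
```

The grip missed: the opening is only 15 mm with no force. I'll look before retrying.

{"method": "jog_arm", "body": {"moves": [-0.1,0,-0.05,0,0,0,1,-0.2,0,-0.05,0,0,0,1,-0.2,0,-0.05,0,0,0,1,-0.2,0,-0.05,0,0,0,1,-0.2,0,-0.05,0,0,0,1,-0.2,0,-0.05,0,0,0,1,-0.2,0,-0.05,0,0,0,1,-0.2,0,-0.05,0,0,0,1]}}

```text
time: 16.5
position: [0.6186, 0.1462, 0.1784]
tool_rot: [-2.227, -2.215, 0.0]
ft_force: [0.9, 0.3, -0.3]
grip_width: 0.963
grip_force: 0.0
```

```bash
python3 - <<'E'
from h import *
T=wpose();i=ctrl.get_image("wrist");p=i["pixels"][:,:,::-1].copy()
L=[(0.007,.027),(0,.027),(.024,.02)]
x=fit(T,i,(.617,.2),L)
for z,r in L+[(.024,.014)]:
    for t in TH: cv2.circle(p,[int(round(a)) for a in wproj(T,i,[x[0]+r*np.cos(t),x[1]+r*np.sin(t),z])],0,(0,0,255),-1)
cv2.imwrite("pics/w4.png",p);togo([*x,.010],0)
E
```

```text
fit [0.6164 0.2038] mismatch 0.066 blob [308. 157.] 1963
shift units [ 0.192 -0.008  0.561] tcp [0.6186 0.1461 0.1784] rot [-2.227 -2.215  0.   ]
wz units -0.005
```

View pics/w4.png

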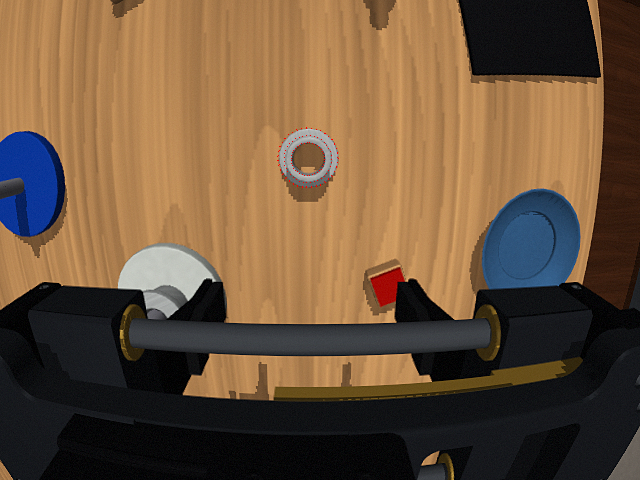

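The bushing still stands upright at (308,157); the lift just started before the fingers had closed. I'll retry with more closing time.

{"method": "jog_arm", "body": {"moves": [0.1,-0.005,0.03,0,0,0,1,0.192,-0.007,0.1,0,0,0,1,0.192,-0.007,0.25,0,0,0,1,0.192,-0.007,0.4,0,0,0,1,0.192,-0.007,0.5,0,0,0,1,0.192,-0.007,0.54,0,0,0,1,0.192,-0.007,0.555,0,0,0,1,0.192,-0.007,0.555,0,0,0,1]}}

```text
time: 17.55
position: [0.6177, 0.2039, 0.0131]
tool_rot: [2.227, 2.215, 0.002]
ft_force: [-0.1, 0.3, 0.1]
grip_width: 1.001
grip_force: 0.0
```

{"method": "jog_arm", "body": {"moves": [0,0,0,0,0,0,-1,0,0,0,0,0,0,-1,0,0,0,0,0,0,-1,0,0,0,0,0,0,-1,0,0,0,0,0,0,-1,0,0,0,0,0,0,-1,0,0,0,0,0,0,-1,0,0,0,0,0,0,-1], "newtons": 25}}

```text
time: 18.55
position: [0.6169, 0.2035, 0.012]
tool_rot: [2.228, 2.215, -0.0]
ft_force: [-0.1, -0.5, 0.6]
grip_width: 0.442
grip_force: 25.0
```

{"method": "jog_arm", "body": {"moves": [0,0,-0.1,0,0,0,-1,0,0,-0.3,0,0,0,-1,0,0,-0.48,0,0,0,-1,-0.1,-0.1,-0.53,0,0,0,-1,-0.25,-0.2,-0.53,0,0,0,-1,-0.4,-0.3,-0.53,0,0,0,-1,-0.53,-0.4,-0.53,0,0,0,-1,-0.66,-0.48,-0.53,0,0,0,-1]}}

```text
time: 19.55
position: [0.4703, 0.0051, 0.1708]
tool_rot: [2.227, 2.215, -0.001]
ft_force: [-0.2, -0.6, -0.6]
grip_width: 0.445
grip_force: 25.0
```

{"method": "jog_arm", "body": {"moves": [0,0,0,0,0,0,-1,0,0,0,0,0,0,-1,0,0,0,0,0,0,-1,0,0,0,0,0,0,-1,0,0,0,0,0,0,-1,0,0,0,0,0,0,-1,0,0,0,0,0,0,-1,0,0,0,0,0,0,-1]}}

```text
time: 20.55
position: [0.4718, 0.0063, 0.171]
tool_rot: [2.228, 2.215, -0.0]
ft_force: [-0.3, -0.6, -0.8]
grip_width: 0.445
grip_force: 25.0
```

```bash
python3 - <<'E'
from h import *
T=wpose();i=ctrl.get_image("wrist");p=i["pixels"][:,:,::-1].copy()
x=fit(T,i,(.473,.065),[(0.016,.06),(0,.06)],thr=110)
for z,r in((0.016,.06),(0.088,.004),(.054,.031)):
    for t in TH: cv2.circle(p,[int(round(a)) for a in wproj(T,i,[.4725+r*np.cos(t),.0645+r*np.sin(t),z])],0,(0,0,255),-1)
cv2.imwrite("pics/w5.png",p);togo([.4725,.0645,.16],0)
E
```

```text
fit [0.4727 0.064 ] mismatch 0.043 blob [311. 156.] 13667
shift units [0.194 0.001 0.037] tcp [0.4718 0.0063 0.1711] rot [ 2.228  2.215 -0.   ]
wz units -0.005
```

View pics/w5.png

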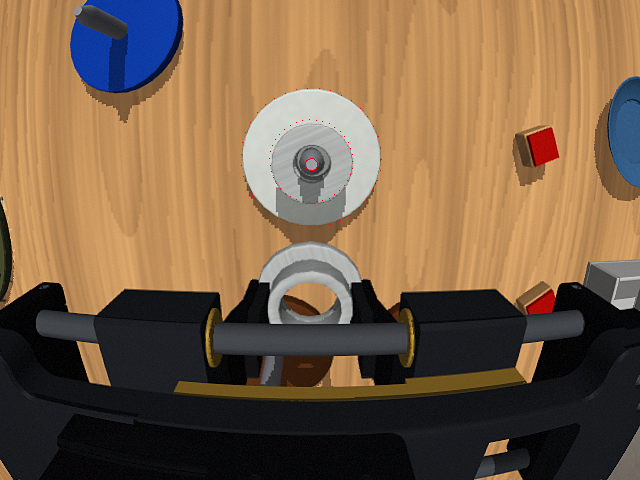

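The washer lies flat at (312,163), within about 2 mm of centre. The bushing is held level, flange down. Now I'll place it.

{"method": "jog_arm", "body": {"moves": [0.1,0.001,0,0,0,0,-1,0.192,0.001,0,0,0,0,-1,0.192,0.001,0,0,0,0,-1,0.192,0.001,0.06,0,0,0,-1,0.192,0.001,0.16,0,0,0,-1,0.192,0.001,0.26,0,0,0,-1,0.192,0.001,0.32,0,0,0,-1,0.192,0.001,0.343,0,0,0,-1]}}

```text
time: 21.6
position: [0.4716, 0.0634, 0.0667]
tool_rot: [-2.227, -2.213, 0.002]
ft_force: [-1.0, -0.5, 0.1]
grip_width: 0.443
grip_force: 25.0
```

{"method": "jog_arm", "body": {"moves": [0,0,0,0,0,0,-1,0,0,0,0,0,0,0,0,0,0,0,0,0,0.5,0,0,0,0,0,0,1,0,0,-0.05,0,0,0,1,0,0,-0.15,0,0,0,1,0,0,-0.3,0,0,0,1,0,0,-0.4,0,0,0,1]}}

```text
time: 22.6
position: [0.4732, 0.0644, 0.1912]
tool_rot: [2.225, 2.214, 0.003]
ft_force: [0.7, -0.3, 0.4]
grip_width: 0.987
grip_force: 0.0
```

{"method": "jog_arm", "body": {"moves": [-0.1,0,0,0,0,0,1,-0.2,0,0,0,0,0,1,-0.2,0,0,0,0,0,1,-0.2,0,0,0,0,0,1,-0.2,0,0,0,0,0,1,-0.2,0,0,0,0,0,1,-0.2,0,0,0,0,0,1,-0.2,0,0,0,0,0,1]}}

```text
time: 23.6
position: [0.472, 0.0041, 0.1881]
tool_rot: [-2.227, -2.215, 0.0]
ft_force: [0.2, -0.4, -0.2]
grip_width: 1.0
grip_force: 0.0
```

```bash
python3 - <<'E'
from h import *
T=wpose();i=ctrl.get_image("wrist");p=i["pixels"][:,:,::-1].copy()
for z,r in((.078,.02),(0.088,.004),(.054,.031),(.061,.027)):
    for t in TH: cv2.circle(p,[int(round(a)) for a in wproj(T,i,[.4725+r*np.cos(t),.0645+r*np.sin(t),z])],0,(0,0,255),-1)
a=cv2.resize(p[80:260,220:400],(600,600));s=ctrl.get_image("scene")["pixels"][210:300,320:350+40,::-1]
cv2.imwrite("pics/w6.png",np.hstack([a,cv2.resize(s,(200,257))[np.r_[0:257,[0]*343]]]))
E
```

```text
(no output)
```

View pics/w6.png

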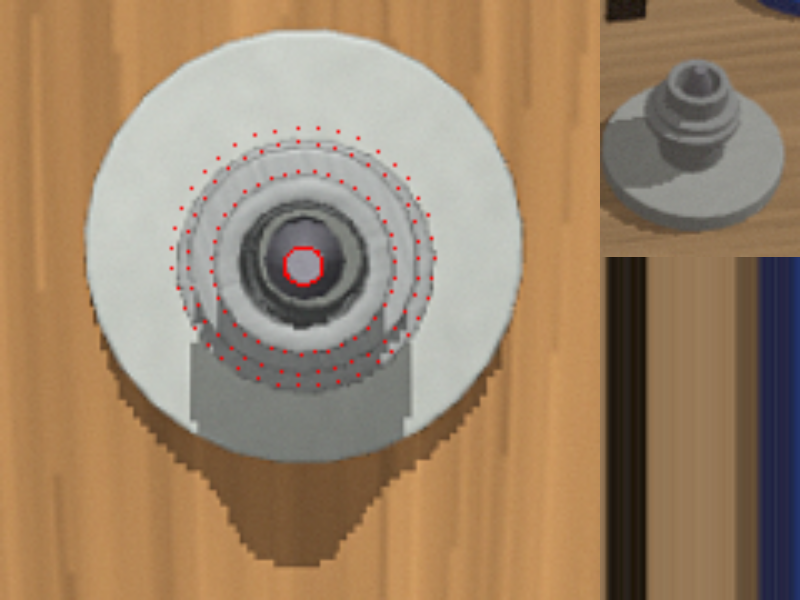

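The crops show the spacer, washer and bushing (flange down, neck up) stacked flat and centred on the post, with the gripper clear. I'm handing it in.

```bash
python3 -c "
from bench import ctrl
print(ctrl.close_job())"
```

```text
the job is handed in; nothing more can be done
None
```

The spacer, washer and bushing (flange down) are stacked flat on the white foot's post, with the gripper clear; I handed the job in at about 24 s, and no verdict was returned.

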